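# Clamp a collimator tube into its snap-in cradle

### The job

The collimator tube has only been laid in its cradle: its rear end lies in the V-block, but its front end still rides up on the spring clip. Press the front end down until the clip's two spring fingers snap round the tube and it sits level and fully home, and swing the V-block's hinged clamp strap over the tube and press it down until its spring catch holds it shut. Do not shift the iris or the lens that stand in line with the tube.

Things in the scene. Friction and masses are not known exactly. Their poses are not given: they have to be found in the camera images.
- cradle: Cradle fixed to the table: aluminium rail 200 mm long (its y axis), 48 wide, 20 high, with two dark uprights 58 mm wide. Origin: centre of the rail's underside, on the table; z up, +y to the tube's front (lens) end, +x (far side from the robot, within half a radian) is the strap's hinge side. Small locking knobs stick out on the -x side. Seated tube: axis along y at x = 0, 77 mm high, top at 92.
- collimator: Loose bare aluminium tube, 30 mm across, 150 long plus a 12 mm stub behind, about 0.25 kg; knurled dark ring 35 mm across near the middle (y -9 to 13 mm). Origin on the axis at mid-length, +y to the front (lens) end. It starts with its rear in the V-block and its front on top of the clip's two beads, tilted 0.19 rad, the axis about 18 mm too high at the clip.
- clip (a point): Seat of the tube's axis in the spring clip, cradle y = +45 mm, 77 mm high. Two steel leaf fingers, 20 mm long along y, one each side: inward beads at x = +-15 mm, 86 mm high, lips flaring out to x = +-24, 96 mm high. About 8 to 12 N straight down on the tube here snaps it in after about 18 mm of travel; it then sits on a solid seat, its top 92 mm high.
- tube_front (a point): Point on the tube's axis 45 mm ahead of mid-length, about where it lies in the clip (tube radius 15 mm). Seated: 77 mm above the table.
- tube_rear (a point): Point on the tube's axis 45 mm behind mid-length, about where it lies in the V-block under the strap (tube radius 15 mm). Seated: 77 mm above the table.
- strap (a joint): Angle (rad) of the clamp strap: 0 = shut, grows as it opens. Starts at 0.9 to 1.45, standing up on the +x side, and stays where left (hinge friction 0.05 N m). Its nose meets the catch at about 0.17 and passes it at about 0.08; held, it reads under 0.03. Let go before that, a sprung pad under it lifts it again. The last push takes about 7 to 14 N down near the free end, twice that over the tube's middle.
- strap_hinge (a point): Middle of the strap's hinge pin, which runs along the cradle's y: cradle x = +27 mm, y = -45 mm, 79 mm high, beside the V-block (24 mm long along y, 72 mm high).
- strap_end (a point): Middle of the flat outer face of the strap near its free end. Strap: dark steel bridge 15 mm wide along y. Shut, this point is at cradle x = -20, y = -45 mm, 103 mm high (47 mm across and 24 up from the pin), the flat face runs level from x = +24 to -22 and a leg goes down to a nose at x = -25, 78 mm high. Open, the outer face looks away from the tube.
- catch_tab (a point): Thumb tab at the top of the spring catch, a steel leaf 15 mm wide on the V-block's -x side: cradle x = -40 mm, y = -45 mm, 93 mm high. Below it, at x = -28, 82 mm high, sits the catch's roller, 6 mm across, which the strap's nose pushes outward by 2 to 3 mm as it passes under it; keep off the tab meanwhile.
- iris: Iris on a post, loose, 97 mm high, base 58 x 25 mm, in line with the tube 125 mm to +y of the cradle's origin. Origin under its base. Not to be shifted.
- lens: Lens in a ring on a post, loose, 95 mm high, base 58 x 25 mm, beyond the iris, 185 mm to +y of the cradle's origin. Origin under its base. Not to be shifted.
Mind the look-alikes: they are no part of the job. There is more than one size of the collimator; the job needs the larger.

How it is judged:
By the outcome, as a careful person would: the job done as asked, in the order asked, and still so for the second after the job is handed in, with the robot touching nothing.
It also fails if it takes over 40 s, if anything falls off the work surface, if the arm or the gripper's body presses on something with over 40 N, if the wrist force passes 120 N, or if a joint passes its speed limit or range.

### The arm

A 6-joint arm with a two-finger parallel gripper is mounted at the origin on a cart in front of the work surface, level with it; the furniture and walls round the work are solid. World frame = base frame: x ahead of the robot, y to its left, z up, the work surface at z = 0. Lengths are in mm, angles in degrees, forces in N, time in s.
With the tool pointing down it reaches from about 300 to 850 mm from the base axis. Payload 4.2 kg.
Tool frame: the origin (TCP) lies midway between the tips of the shut fingers; the grasp point (between the pads) lies 19 mm behind it (env.grasp_offset is the distance from the TCP to the grasp point, in mm); z points along the fingers, y is the line along which they close (so a half turn about z gives the same grasp; the last joint's range is limited). The gripper opens to 91 mm and grips with 3 to 60 N. Pads are 32 mm wide; open, the fingers measure 118 mm over their backs; the gripper's body (76 mm by 178 mm) begins 60 mm behind the grasp point.
Start: joints at [70.703, 18.312, 89.639, -0, 72.044, -1.146], TCP at [179.131, 546.402, 213.976] pointing down, gripper open.
Joint ranges: [-177.97, 177.97], [-48.28, 115.42], [12.27, 149.76], [-77.06, 257.06], [2.81, 150.46], [-146.56, 146.56]. Speed limits (degrees/s): [147.25, 147.25, 180, 180, 180, 180].

### API

Orientations are given as [roll, pitch, yaw] about the fixed x, y, z axes, in that order (R = Rz(yaw) Ry(pitch) Rx(roll)).
In Python, from workcell import env, optics gives the robot as it stands. The module is installed in compiled form; this text tells all that it offers.
- The arm moves only by the tool send_rows, never from a script. Its argument "targets" is a list that holds one entry, the list of rows, each a list of 7 numbers: the turn, a rotation vector about the world's x, y, z scaled (see below), then the shift along the world's x, y, z scaled (see below), then the closure, from -1 (fully open) to 1 (shut). In form: [[[rx, ry, rz, x, y, z, gripper], ...]]. A call has 1 to 12 rows; each row shifts and turns the commanded pose from where the row before left it; what a row does not reach is not made up. The controller multiplies each number of a shift by 0.2 m and each number of a turn by pi/2 rad. A row lasts 1/10 s, in which the tool goes at most 50 mm and 8.59 degrees, less where a joint would pass 70% of its speed; a pose out of reach is approached as far as the arm can. A call with a number of a shift or a turn outside -1 to 1 is refused whole. A call with a gripper value outside its range is refused whole. The fingers move at their own pace and stop on an object; "grip_force" is the grip in N (left out, the last holds). Time passes only in rows, so rows that do not move let the fingers close. It gives the time, the measured TCP pose, the force, the opening and the grip force at its end, in the units of the state.
- env.state(): the state, without advancing time (a new reading comes with each control period).
- optics.grab_frame(name): name is "side" or "top" or "wrist"; returns (picture, depth): 480x640x3 uint8, red, green, blue; 480x640 float32, mm along the optical axis (not along the pixel's ray), 0 where there is no reading.
- optics.camera_info(name): a dict with "camera_matrix" (3x3 intrinsics, pixels), "R" (3x3) and "t" (3): a world point X has camera coordinates R X + t; the wrist camera has in their place "mount" (4x4, takes a point from camera to tool coordinates, whose origin is the TCP and whose axes are the flange's). Camera axes: x right, y down, z forward; pixel columns grow to the right and rows downward; lengths in mm; the calibration is good to about 2 mm. A picture is of the moment at which its call begins: read the wrist's pose just before it. camera_info takes no time and is no camera call.
- env.job_done(): hands the job in; it is judged then, once.
Trained networks look in the newest picture that a camera, given by its name, has taken for a name from the list of things; names that differ only in an ending like _2 or _b are one class to them, and where a whole thing is asked for, a point or a joint stands for the part that bears it (a point fixed in the world has none). Each returns a list of dicts, best first, with "conf" (0 to 1); they miss things now and then, are a little off and sometimes report something else, mostly with a low value. They report only what shows in the picture. A call takes as long as a camera call. They do not tell look-alikes from the thing itself.
- optics.silhouettes(camera, name): "mask" (480x640 bool, what is visible of it) and "at" ([column, row] in pixels, amid what is visible of it).
- optics.place_of(camera, name): "at" ([column, row] in pixels: a listed point, or the origin of a listed thing).
The state is a dict: "time_s": time; "qpos": joint angles; "qvel": joint speeds; "effort": joint torques, N m; "ee_pos": TCP position; "ee_rot": TCP orientation; "force": force on the tool from outside, world axes, zero at the start; "torque": the same for the moment, N m; "gripper_width": finger opening in mm; "gripper_force": force on a finger pad.
Only numpy, scipy, OpenCV 4.12 (cv2) and the standard library are available. Lean on these libraries where they do the work, as an engineer would, in place of code of your own. Each camera call takes 0.05 s, during which the arm holds its last target. There are 200 camera calls.

## Working session

There is one attempt and no reset: what is moved stays moved. The work goes in short steps, Python scripts to look and compute and a tool call to move; the robot and the scene stay as the last step left them, time stands still between calls to the robot, and variables do not carry over. Pictures are saved under pics/ and viewed, at most 10 in all, crops included, and the job is handed in when it is done.

Besides the shell and the picture viewer there is one more tool, called by a JSON object that holds its "name" and its "arguments". send_rows: Moves the arm, as the interface text tells. Its arguments: {"type":"object","properties":{"targets":{"type":"array"},"grip_force":{"type":"number"}},"required":["targets"]}

```bash
mkdir -p pics
cat > h.py <<'E'
import numpy as np, cv2
from workcell import env, optics
def cam(n):
    c=optics.camera_info(n); K=np.array(c["camera_matrix"])
    if n=="wrist":
        s=env.state(); from scipy.spatial.transform import Rotation as Ro
        T=np.eye(4); T[:3,:3]=Ro.from_euler('xyz',s["ee_rot"],degrees=True).as_matrix(); T[:3,3]=s["ee_pos"]
        M=np.linalg.inv(T@np.array(c["mount"])); return K,M[:3,:3],M[:3,3]
    return K,np.array(c["R"]),np.array(c["t"]).ravel()
def world(c,px,d=None,z=None):
    K,R,t=c; r=np.linalg.inv(K)@[px[0],px[1],1]
    o=-R.T@t; w=R.T@r
    return o+w*(d if d is not None else (z-o[2])/w[2])
def pix(c,X):
    K,R,t=c; p=K@(R@np.array(X,float)+t); return p[:2]/p[2]
def dep(D,px,k=2):
    a=D[int(px[1])-k:int(px[1])+k+1,int(px[0])-k:int(px[0])+k+1]; a=a[a>0]; return np.median(a) if a.size else None
E
python3 - <<'E'
from h import *
print(env.state())
ims=[]
for n in("top","side"):
    c=cam(n);im,D=optics.grab_frame(n);np.savez(f"{n}.npz",im=im,D=D)
    cv2.imwrite(f"pics/{n}.png",im[:,:,::-1])
    print(n,(-c[1].T@c[2]).round())
    for t in("cradle","collimator","clip","tube_front","tube_rear","strap_hinge","strap_end","catch_tab","iris","lens"):
        for p in optics.place_of(n,t):
            d=dep(D,p["at"]); print(t,np.round(p["at"]),round(p["conf"],2),None if d is None else world(c,p["at"],d=d).round())
E
```

```text
{'time_s': 0.0, 'qpos': array([ 7.07032329e+01,  1.83506348e+01,  8.97068337e+01, -1.46957303e-03,
        7.20426488e+01, -1.14533809e+00]), 'qvel': array([ 0.00997257,  0.01897916, -0.0369094 , -0.00657258, -0.0280886 ,
       -0.00328269]), 'effort': array([-1.00711153e-03, -4.12445033e+01, -2.31978571e+01,  7.25135906e-02,
        4.58300533e-02, -1.51054160e-04]), 'ee_pos': array([178.96425163, 545.90920823, 213.12746407]), 'ee_rot': array([-1.79899875e+02, -6.04290516e-04,  1.61849025e+02]), 'force': array([ 0.21005217, -0.52225521, -0.18281161]), 'torque': array([-0.00027474,  0.00507128,  0.00694859]), 'gripper_force': 0.0, 'gripper_width': 91.42506539227288}
top [313.  66. 939.]
cradle [391. 237.] 0.62 [505. -69.  19.]
collimator [305. 286.] 0.92 [405. 100.  24.]
collimator [400. 221.] 0.89 [518. -73. 105.]
clip [375. 222.] 0.9 [515. -27. 108.]
tube_front [313. 270.] 0.78 [437.  86.  23.]
tube_front [378. 218.] 0.73 [522. -33. 110.]
tube_front [424. 246.] 0.25 [ 476. -121.   84.]
tube_rear [296. 299.] 0.94 [380. 119.  21.]
tube_rear [420. 226.] 0.56 [ 511. -112.   95.]
strap
[... 291 characters left out ...]
. 106.  21.]
side [ 319. -560.  619.]
cradle [367. 352.] 0.72 [ 494. -129.   73.]
cradle [350. 271.] 0.43 [525.  53.  50.]
collimator [277. 280.] 0.91 [411.  90.  21.]
collimator [368. 314.] 0.71 [508. -87.  99.]
collimator [364. 296.] 0.68 [511. -57. 102.]
collimator [369. 353.] 0.57 [ 494. -136.   78.]
clip [365. 294.] 0.6 [513. -55. 104.]
tube_front [294. 285.] 0.89 [438.  76.  17.]
tube_front [369. 284.] 0.71 [522. -42. 109.]
tube_rear [377. 344.] 0.85 [ 505. -134.   91.]
tube_rear [256. 275.] 0.56 [380. 110.  22.]
tube_rear [369. 315.] 0.28 [508. -89.  98.]
strap_hinge [397. 342.] 0.66 [ 534. -131.   83.]
catch_tab [348. 333.] 0.45 [495. -43.  17.]
lens [350. 271.] 0.84 [525.  55.  49.]
```

Run:
```python
import cv2,numpy as np
a=cv2.imread("pics/top.png")[140:340,260:480]; b=cv2.imread("pics/side.png")[220:420,240:460]
cv2.imwrite("pics/c1.png",np.hstack([cv2.resize(a,(400,364),interpolation=2),cv2.resize(b,(400,364),interpolation=2)]))
```

```text
(no output)
```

View pics/c1.png

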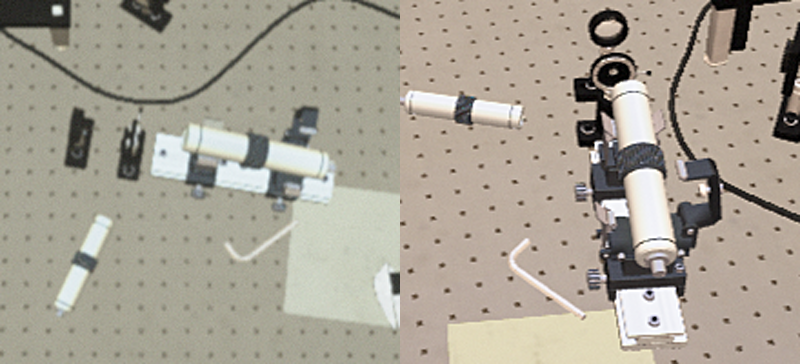

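View pics/top.png

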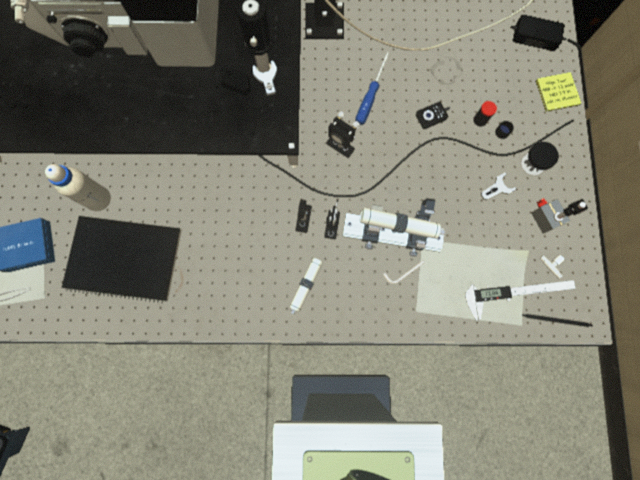

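Run:
```python
from h import *
c=optics.camera_info("wrist");print(np.round(c["mount"],3),c["camera_matrix"])
c=cam("top");d=np.load("top.npz");D=d["D"];im=d["im"]
# rail: bright points with height ~20
v,u=np.mgrid[190:270,330:460]
P=np.array([world(c,(a,b),d=D[b,a]) for a,b in zip(u.ravel(),v.ravel()) if D[b,a]>0])
m=(abs(P[:,2]-20)<5)
Q=P[m][:,:2].astype(np.float32); print(len(Q),cv2.minAreaRect(Q))
T=P[(P[:,2]>80)];print(len(T),T[:,:2].mean(0),T[:,2].max())
```

```text
[[-1.00000e-03 -9.58000e-01 -2.87000e-01  8.13660e+01]
 [ 1.00000e+00 -1.00000e-03 -0.00000e+00 -2.16000e-01]
 [-0.00000e+00 -2.87000e-01  9.58000e-01 -1.71056e+02]
 [ 0.00000e+00  0.00000e+00  0.00000e+00  1.00000e+00]] [[405.09498185   0.         322.77647851]
 [  0.         405.09498185 240.07739332]
 [  0.           0.           1.        ]]
969 ((508.2846984863281, -59.94688415527344), (226.3557891845703, 63.79236602783203), 80.90721893310547)
1798 [518.21604934 -73.89061363] 135.9382851547581
```

{"name": "send_rows", "arguments": {"targets": [[[0, 0, 0.08, 0.1, -0.18, 0.06, 1], [0, 0, 0.03, 0.1, -0.2, 0.06, 1], [0, 0, 0, 0.1, -0.2, 0.06, 1], [0, 0, 0, 0.1, -0.2, 0.06, 1], [0, 0, 0, 0.1, -0.2, 0.06, 1], [0, 0, 0, 0.1, -0.2, 0.06, 1], [0, 0, 0, 0.1, -0.2, 0.06, 1], [0, 0, 0, 0.1, -0.2, 0.06, 1], [0, 0, 0, 0.1, -0.2, 0.06, 1], [0, 0, 0, 0.1, -0.2, 0.06, 1], [0, 0, 0, 0.1, -0.2, 0.06, 1], [0, 0, 0, 0.1, -0.2, 0.06, 1]]]}}

```text
time_s: 2.3
ee_pos: [419.5, 68.6, 358.8]
ee_rot: [180.0, 0.1, 171.7]
force: [0.4, 0.2, 0.2]
gripper_width: 0.8
gripper_force: 0.0
```

{"name": "send_rows", "arguments": {"targets": [[[0, 0, 0, 0.1, -0.2, -0.05, 1], [0, 0, 0, 0.1, -0.2, -0.05, 1], [0, 0, 0, 0.05, -0.2, -0.05, 1], [0, 0, 0, 0, -0.08, -0.05, 1], [0, 0, 0, 0, 0, 0, 1]]]}}

```text
time_s: 2.8
ee_pos: [468.5, -67.5, 316.4]
ee_rot: [-180.0, -0.2, 171.5]
force: [-0.2, 0.0, -0.2]
gripper_width: 0.4
gripper_force: 0.0
```

Run:
```python
from h import *
n="wrist";c=cam(n);im,D=optics.grab_frame(n);np.savez(f"{n}.npz",im=im,D=D,s=np.array(c,dtype=object))
cv2.imwrite("pics/w1.png",im[:,:,::-1]); print(env.state()["ee_pos"],env.state()["time_s"])
for t in("cradle","collimator","clip","tube_front","tube_rear","strap_hinge","strap_end","catch_tab","iris","lens"):
    for p in optics.place_of(n,t)[:2]:
        d=dep(D,p["at"]); print(t,np.round(p["at"]),round(p["conf"],2),None if d is None else world(c,p["at"],d=d).round())
```

```text
Traceback (most recent call last):
ValueError: could not broadcast input array from shape (3,3) into shape (3,)
```

Run:
```python
from h import *
n="wrist";c=cam(n);im,D=optics.grab_frame(n);np.savez(f"{n}.npz",im=im,D=D,K=c[0],R=c[1],t=c[2])
cv2.imwrite("pics/w1.png",im[:,:,::-1]); print(env.state()["ee_pos"],env.state()["time_s"])
for t in("cradle","collimator","clip","tube_front","tube_rear","strap_hinge","strap_end","catch_tab","iris","lens"):
    for p in optics.place_of(n,t)[:2]:
        d=dep(D,p["at"]); print(t,np.round(p["at"]),round(p["conf"],2),None if d is None else world(c,p["at"],d=d).round())
```

```text
[469.02920877 -65.34681627 318.11809029] 2.9
cradle [323. 232.] 0.64 [516. -73.  21.]
collimator [319. 253.] 0.94 [514. -76. 105.]
collimator [460. 118.] 0.92 [408.  95.  24.]
clip [364. 249.] 0.59 [516. -32. 108.]
tube_front [360. 256.] 0.86 [521. -36. 110.]
tube_front [451. 149.] 0.71 [441.  84.  24.]
tube_rear [278. 249.] 0.69 [ 508. -118.   94.]
strap_hinge [279. 273.] 0.65 [ 537. -123.   84.]
strap_end [275. 306.] 0.82 [ 553. -125.  132.]
catch_tab [280. 217.] 0.81 [ 475. -110.   93.]
iris [422. 230.] 0.85 [526.  42.  37.]
iris [322. 231.] 0.37 [515. -74.  21.]
lens [470. 231.] 0.8 [544. 104.  12.]
```

View pics/w1.png

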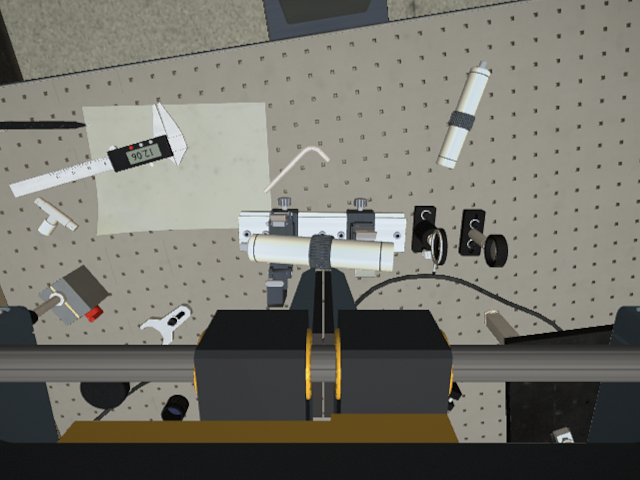

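The wrist view shows two collimators. The larger one, at (320,252), lies in the cradle with 150 mm of tube and is the one meant. The smaller, at (462,118), lies loose on the table. The strap stands open at (276,292), the iris is at (430,235) and the lens at (485,240). Next I fit the cradle frame.

Run:
```python
from h import *
d=np.load("wrist.npz");c=(d["K"],d["R"],d["t"]);D=d["D"]
v,u=np.mgrid[195:305,225:410];u=u.ravel();v=v.ravel()
P=np.array([world(c,(a,b),d=D[b,a]) for a,b in zip(u,v)])
m=abs(P[:,2]-20)<3; Q=P[m][:,:2].astype(np.float32)
lab=np.zeros((480,640),np.uint8);lab[v[m],u[m]]=1
n,L,st,_=cv2.connectedComponentsWithStats(lab);print(st[1:][st[1:,4]>30])
keep=np.isin(L[v[m],u[m]],[i for i in range(1,n) if st[i,4]>60]);print(cv2.minAreaRect(Q[keep]))
# tube: ridge points
s=optics.silhouettes("wrist","collimator")
for k in s[:2]:print(k["conf"],k["at"],k["mask"].sum())
M=[k for k in s if abs(k["at"][0]-320)<30][0]["mask"]
vv,uu=np.nonzero(cv2.erode(M.astype(np.uint8),np.ones((3,3)))&(D>0))
T=np.array([world(c,(a,b),d=D[b,a]) for a,b in zip(uu,vv)])
T=T[T[:,2]>60]
ax=np.array([0.14,0.98,0.19]);p0=T.mean(0)-[0,0,10]
from scipy.optimize import least_squares
def f(q):
    a=np.array([q[0],1,q[1]]);a/=np.linalg.norm(a);w=T-[q[2],-76,q[3]]
    return np.linalg.norm(w-np.outer(w@a,a),axis=1)-15
r=least_squares(f,[.14,.19,p0[0],p0[2]],loss='soft_l1');q=r.x
a=np.array([q[0],1,q[1]]);a/=np.linalg.norm(a);o=np.array([q[2],-76,q[3]])
w=(T-o)@a;lo,hi=np.percentile(w,[.5,99.5]);print("axis",a,"o",o,"ends",o+lo*a,o+hi*a,hi-lo,np.median(abs(f(q))), np.degrees(np.arctan2(-a[0],a[1])))
S=P[(P[:,2]>115)];print("strap",len(S),S.mean(0),S.min(0),S.max(0))
e=np.array(optics.camera_info("wrist")["mount"])
```

```text
[[274 198  17  14 117]
 [347 199  26  13 121]
 [238 216  31  31 559]
 [298 217  49  23 890]
 [374 218  32  34 784]]
((505.9604797363281, -72.82833862304688), (200.40869140625, 62.34574508666992), 79.37777709960938)
0.83 [466.3, 113.8] 2228
0.72 [320.1, 251.2] 4381
axis [0.15397382 0.9701847  0.18717294] o [518.71450852 -76.          88.16058908] ends [ 505.99574231 -156.14058483   72.69946195] [529.86384302  -5.74835976 101.71389099] 155.01401448526576 0.5937382905016975 -9.017954502209133
strap 2289 [467.0339448  -72.36567215 301.95146169] [ 388.45900031 -132.40171969  115.01080754] [556.42580778  -6.117373   488.61413587]
```

{"name": "send_rows", "arguments": {"targets": [[[0, 0, 0, 0.057, 0.035, -0.188, 1], [0, 0, 0, 0.057, 0.035, -0.188, 1], [0, 0, 0, 0.057, 0.035, -0.188, 1], [0, 0, 0, 0.057, 0.035, -0.188, 1], [0, 0, 0, 0.057, 0.035, -0.188, 1], [0, 0, 0, 0, 0, 0, 1], [0, 0, 0, 0, 0, 0, 1]]]}}

```text
time_s: 4.15
ee_pos: [526.1, -30.6, 130.1]
ee_rot: [-180.0, -0.1, 171.8]
force: [0.1, -1.0, -0.4]
gripper_width: 0.2
gripper_force: 0.0
```

{"name": "send_rows", "arguments": {"targets": [[[0, 0, 0, 0, 0, -0.05, 1], [0, 0, 0, 0, 0, -0.025, 1], [0, 0, 0, 0, 0, -0.025, 1], [0, 0, 0, 0, 0, -0.025, 1], [0, 0, 0, 0, 0, -0.015, 1], [0, 0, 0, 0, 0, 0, 1]]]}}

```text
time_s: 4.75
ee_pos: [527.5, -30.7, 103.9]
ee_rot: [180.0, 0.2, 171.7]
force: [-0.7, -0.3, 7.0]
gripper_width: 0.4
gripper_force: 3.2
```

{"name": "send_rows", "arguments": {"targets": [[[0, 0, 0, 0, 0, -0.015, 1], [0, 0, 0, 0, 0, -0.015, 1], [0, 0, 0, 0, 0, -0.01, 1], [0, 0, 0, 0, 0, -0.01, 1], [0, 0, 0, 0, 0, 0, 1]]]}}

```text
time_s: 5.25
ee_pos: [526.2, -30.7, 92.2]
ee_rot: [180.0, 0.0, 171.7]
force: [0.3, 1.2, 2.8]
gripper_width: 0.1
gripper_force: 1.0
```

{"name": "send_rows", "arguments": {"targets": [[[0, 0, 0, 0, 0, -0.01, 1], [0, 0, 0, 0, 0, -0.005, 1], [0, 0, 0, 0, 0, 0, 1]]]}}

```text
time_s: 5.55
ee_pos: [527.5, -30.8, 91.8]
ee_rot: [180.0, 0.2, 171.7]
force: [-2.5, 0.1, 17.4]
gripper_width: 0.3
gripper_force: 8.8
```

{"name": "send_rows", "arguments": {"targets": [[[0, 0, 0, 0, 0, 0.19, 1], [0, 0, 0, 0, 0, 0.19, 1], [0, 0, 0, 0.1, -0.167, 0, 1], [0, 0, 0, 0.1, -0.167, 0, 1], [0, 0, 0, 0.095, -0.167, 0, 1], [0, 0, 0, 0, 0, -0.1, 1], [0, 0, 0, 0, 0, -0.13, 1], [0, 0, 0, 0, 0, 0, 1]]]}}

```text
time_s: 6.35
ee_pos: [582.1, -130.7, 115.0]
ee_rot: [180.0, -0.5, 171.7]
force: [-0.4, 0.5, -0.9]
gripper_width: 0.4
gripper_force: 0.0
```

Run:
```python
from h import *
ims=[]
for n in("top","side"):
    c=cam(n);im,D=optics.grab_frame(n);np.savez(f"{n}2.npz",im=im,D=D)
    u,v=pix(c,[519,-75,80]).astype(int); ims.append(cv2.resize(im[v-50:v+50,u-50:u+50,::-1],(400,400),interpolation=2))
cv2.imwrite("pics/c2.png",np.hstack(ims));print(env.state()["ee_pos"])
```

```text
[ 584.75369964 -130.82936562  118.68552041]
```

View pics/c2.png

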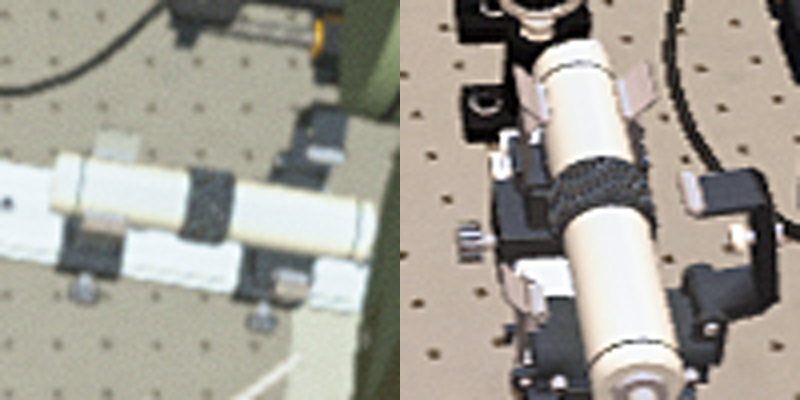

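{"name": "send_rows", "arguments": {"targets": [[[0, 0, 0, -0.059, 0.0094, 0.03, 1], [0, 0, 0, -0.054, 0.0086, 0.01, 1], [0, 0, 0, -0.052, 0.0082, 0.005, 1], [0, 0, 0, -0.0445, 0.007, -0.0075, 1], [0, 0, 0, -0.047, 0.0075, -0.015, 1], [0, 0, 0, -0.03, 0.005, -0.0175, 1], [0, 0, 0, -0.03, 0.005, -0.0175, 1], [0, 0, 0, -0.049, 0.008, 0.005, 1], [0, 0, 0, 0, 0, 0, 1]]]}}

```text
time_s: 7.35
ee_pos: [510.2, -118.7, 116.9]
ee_rot: [180.0, -0.1, 171.7]
force: [0.3, 0.5, 0.5]
gripper_width: -0.1
gripper_force: 0.0
```

Run:
```python
from h import *
ims=[]
for n in("side","wrist"):
    c=cam(n);im,D=optics.grab_frame(n)
    u,v=pix(c,[519,-95,90]).astype(int); ims.append(cv2.resize(im[v-60:v+60,u-60:u+60,::-1],(400,400),interpolation=2))
cv2.imwrite("pics/c3.png",np.hstack(ims))
s=env.state();p=s["ee_pos"]-[518.9,-74.8,0];print(s["ee_pos"],p[0]*.988-p[1]*.157,p[0]*.157+p[1]*.988,s["force"])
```

```text
[ 511.93270545 -119.06872335  117.38856003] 0.06650255390629756 -44.83136391728438 [ 0.15331125 -0.06889339 -0.77048588]
```

View pics/c3.png

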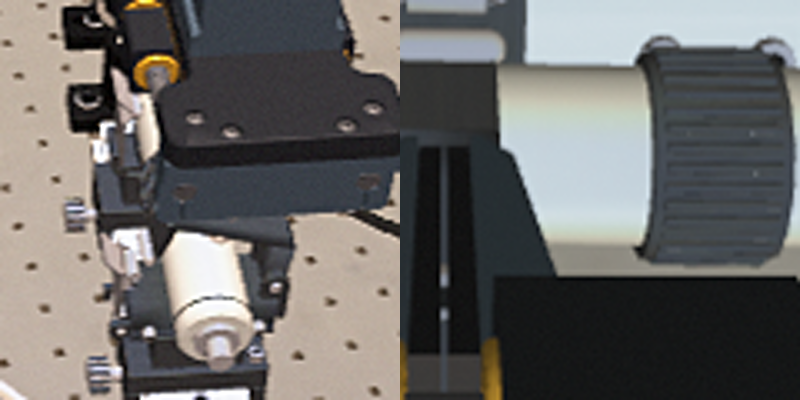

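The strap now lies over the tube under the fingertips; it shows in the side view around (170,240). I shift toward the free end and press down.

{"name": "send_rows", "arguments": {"targets": [[[0, 0, 0, -0.054, 0.0086, -0.005, 1], [0, 0, 0, 0, 0, -0.025, 1], [0, 0, 0, 0, 0, -0.015, 1], [0, 0, 0, 0, 0, -0.015, 1], [0, 0, 0, 0, 0, -0.01, 1], [0, 0, 0, 0, 0, 0, 1]]]}}

```text
time_s: 8.05
ee_pos: [501.6, -117.4, 103.3]
ee_rot: [180.0, 0.0, 171.7]
force: [-1.1, -0.4, 0.1]
gripper_width: 0.7
gripper_force: 0.0
```

{"name": "send_rows", "arguments": {"targets": [[[0, 0, 0, 0, 0, -0.01, 1], [0, 0, 0, 0, 0, -0.005, 1], [0, 0, 0, 0, 0, 0, 1]]]}}

```text
time_s: 8.35
ee_pos: [501.6, -117.4, 103.1]
ee_rot: [-180.0, 0.1, 171.8]
force: [-5.3, 2.5, 19.9]
gripper_width: 0.6
gripper_force: 9.9
```

{"name": "send_rows", "arguments": {"targets": [[[0, 0, 0, 0, 0, 0.1, 1], [0, 0, 0, 0, 0, 0.2, 1], [0, 0, 0, -0.05, 0.05, 0.2, 1], [0, 0, 0, -0.15, 0.1, 0.15, 1], [0, 0, 0, -0.1, 0.05, 0.1, 1], [0, 0, 0, 0, 0, 0, 1], [0, 0, 0, 0, 0, 0, 1]]]}}

```text
time_s: 9.05
ee_pos: [441.8, -77.4, 250.4]
ee_rot: [-180.0, 0.1, 171.8]
force: [0.0, -0.8, -0.5]
gripper_width: 0.6
gripper_force: 0.0
```

Run:
```python
from h import *
ims=[]
for n in("side","wrist"):
    c=cam(n);im,D=optics.grab_frame(n)
    u,v=pix(c,[519,-85,90]).astype(int); k=60 if n=="side" else 90
    y0=max(v-k,0);ims.append(cv2.resize(im[y0:y0+2*k,u-k:u+k,::-1],(400,400),interpolation=2))
    if n=="wrist":
        O=np.array([518.9,-74.8]);ex=np.array([.988,-.157]);ey=np.array([.157,.988])
        for x,y,z in[(-20,-45,103),(15,-45,103),(0,-65,92),(0,-25,92),(0,35,92),(0,50,92),(0,68,92)]:
            w=np.r_[O+x*ex+y*ey,z];p=pix(c,w);print((x,y,z),p.round(),world(c,p,d=dep(D,p,1))[2].round(1))
        for t in("iris","lens","strap_end"):
            for q in optics.place_of(n,t)[:1]: print(t,q["conf"],np.round(q["at"]),world(c,q["at"],d=dep(D,q["at"])).round())
cv2.imwrite("pics/c4.png",np.hstack(ims));print(env.state()["ee_pos"],env.state()["force"])
```

```text
(-20, -45, 103) [287. 287.] 102.8
(15, -45, 103) [287. 324.] 341.0
(0, -65, 92) [265. 303.] 92.4
(0, -25, 92) [311. 303.] 286.5
(0, 35, 92) [378. 304.] 92.1
(0, 50, 92) [395. 304.] 92.2
(0, 68, 92) [415. 305.] 92.4
iris 0.77 [448. 270.] [527.  40.  30.]
lens 0.98 [502. 267.] [540. 103.  11.]
[441.47475474 -77.60735533 249.16620009] [ 0.0983984  -0.68030814  0.32161799]
```

View pics/c4.png

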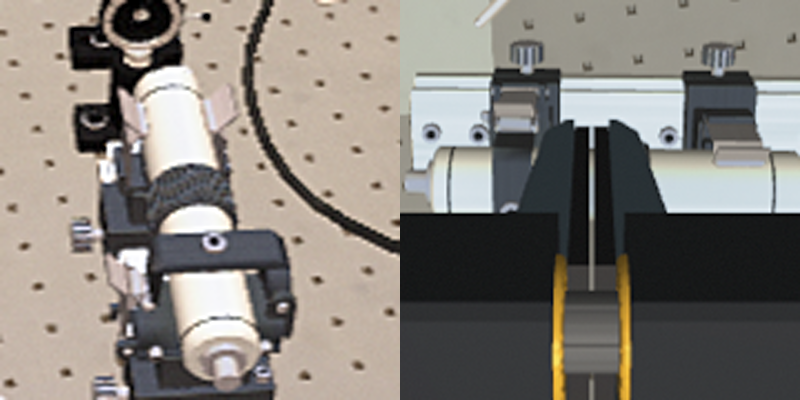

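The tube is level, with its top at 92.1–92.4 mm. The strap is shut over it with its end at 102.8 mm, and the iris and lens have not moved. I'm handing it in.

```bash
python3 -c "
from workcell import env
print(env.job_done())"
```

```text
the job is handed in; nothing more can be done
None
```

The collimator tube is snapped into the clip and sits level (top at about 92 mm), the strap is held shut by its catch (end at 102.8 mm after release), the iris and lens did not move, and the job was handed in at about 9 s.

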